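Clamp a wood block with a ratchet lever

ROBOT

A 7-joint arm with a two-finger parallel gripper is mounted at the origin on the work surface; the furniture and walls round the work are solid. World frame = base frame: x ahead of the robot, y to its left, z up, the work surface at z = 0. Lengths are in m, angles in degrees, forces in N, time in s.
With the tool pointing down it reaches from about 0.425 to 0.875 m from the base axis. Payload 8.4 kg.
Tool frame: the origin (TCP) lies on the centre line of the jaws, within the pads' length; the fingertips stand 22 mm ahead of it and the grasp point (between the pads) lies 3 mm ahead of it; z points along the fingers, y is the direction in which the jaws open and shut (so a half turn about z gives the same grasp; the last joint's range is limited). The gripper opens to 85 mm and grips with 20 to 120 N. Pads are 22 mm wide; open, the fingers measure 114 mm over their backs; the gripper's body (76 mm by 85 mm) begins 54 mm behind the grasp point. The pads swing forward as they close: fully open they stand 13 mm farther back than shut.
Start: joints at [-71.918, 19.091, 2.286, 83.961, -0.768, 76.965, -3.352], TCP at [0.262, 0.595, 0.253] pointing down, gripper open.
Joint ranges: [-147.57, 147.57], [-21.85, 119.76], [-74.77, 79.35], [14.55, 137.4], [-85.83, 265.84], [4.83, 119.75], [-152.11, 152.11]. Speed limits (degrees/s): [127.2, 127.2, 159.86, 159.86, 180, 180, 180].

INTERFACE

Orientations are given as a 3x3 rotation matrix whose columns are the frame's x, y, z axes.
In Python, from bench import status, imaging, bot gives the robot as it stands.
- The arm moves only by the tool arm_command, never from a script. Its argument "targets" is a list that holds one entry, the list of rows, each a list of 7 numbers: the shift along the tool's x, y, z in m, then the turn, a rotation vector about the tool's x, y, z in rad, then the opening, from 0 (shut) to 1 (fully open). A call has 1 to 12 rows; each row is the pose to reach, as a shift and turn from the pose commanded when the call began, along the tool's axes at that moment; what a row does not reach only later rows make up. A row lasts 1/8 s, in which the tool goes at most 62.5 mm and 10.7 degrees, less where a joint would pass 70% of its speed; a pose out of reach is approached as far as the arm can. A call with a gripper value outside its range is refused whole. The fingers move at their own pace and stop on an object; "force" is the grip in N (left out, the last holds). Time passes only in rows, so rows that repeat a pose let the fingers close. It gives the time, the measured TCP pose, the force and the opening at its end, in the units of the state.
- status.state(): the state, without advancing time (a new reading comes with each control period).
- imaging.capture(name): name is "scene" or "top" or "wrist"; returns the picture (420x560x3 uint8, red, green, blue); there is no depth.
- imaging.camera_params(name): a dict with "vertical_fov" (degrees; the focal length in pixels is half the picture's height over the tangent of half this angle, whatever the lens; pixels are square), "cx", "cy" (the principal point, pixels), "k1" (the pictures are not rectified: a ray, as slopes to the right and down, at radius r is drawn at 1 + k1 r^2 times it, then the intrinsics apply), "pose" (4x4, takes a point from camera to world coordinates); the wrist camera has in their place "tool_from_camera" (4x4, takes a point from camera to tool coordinates, whose origin is the TCP and whose axes are the flange's). Camera axes: x right, y up, looking along -z (the intrinsics and any distortion apply to the point x, -y, -z); pixel columns grow to the right and rows downward; lengths in m; the calibration is good to about 2 mm. A picture is of the moment at which its call begins: read the wrist's pose just before it. camera_params takes no time and is no camera call.
- bot.close_job(): hands the job in, once; it reports no verdict.
The state is a dict: "t": time; "joint_pos": joint angles; "dq": joint speeds; "joint_torque": joint torques, N m; "tool_pos": TCP position; "tool_rot": TCP orientation; "wrist_force": force on the tool from outside, world axes, zero at the start; "torque": the same for the moment, N m; "finger_gap": opening from 0.0 (shut) to 1.0 (fully open).
Only numpy, scipy, OpenCV 4.12 (cv2) and the standard library are available. Lean on these libraries where they do the work, as an engineer would, in place of code of your own. Each camera call takes 0.05 s, during which the arm holds its last target.

TASK

Lay the wood block flat on the fixture plate, between the clamp finger and the two stop pins of the fence, with its long side along the fence and centred between the pins, and let it go. Then work the ratchet lever back and forth through its short swing until the clamp finger has pushed the block flat against both pins and holds it firmly, but stop as soon as it is snug, since squeezing harder (over about 40 N) marks the wood. Turn the clamp only with the lever, leave the things lying around where they are, and finish with the block clamped and the hand clear.

Things in the scene. Friction and masses are not known exactly. Their poses are not given: they have to be found in the camera images.
- block_centre (a point): centre of the loose wood block, 90 x 50 x 35 mm (its own x, y, z), about 0.1 kg; it starts lying flat on the thin mat, its centre 19 mm above the bench; x runs along its 90 mm length
- fixture: bare metal clamping fixture, fixed to the bench; origin on the bench under the vertical screw axis. Plate 190 x 210 mm (x -70 to +120, y -77.5 to +132.5 mm), top at z = 12 mm. The screw is 83 mm high; its toothed wheel, 68 mm diameter, spans z = 50 to 62 mm. Two 12 mm posts, 70 mm from the axis, tops at 70 mm, bound the lever's swing
- nest (a point): on the plate's top (fixture x = 60, y = 60, z = 12 mm), under where the block's centre should be set down; axes as the fixture. The block's long sides run along this x. Set down here, its far side is 5 to 13 mm short of the stop pins and its near side clear of the screw; the clamp finger then pushes it on in +y until it stops against both pins
- finger_tip (a point): middle of the steel roller under the clamp finger's end (16 mm diameter, 12 mm tall, turns freely), 24 mm above the bench, 70 mm from the screw axis. It starts pointing to the fixture's -y or up to 40 degrees from it towards +x and tightens counter-clockwise seen from above, round to the block's near side; the block is tight at 27 to 36 degrees from the fixture's +x towards +y, as the pins are set
- knob (a point): middle of the upright black knob at the end of the ratchet lever: cylinder of 22 mm diameter, from 74 to 120 mm above the bench, this point 99 mm above the bench and 110 mm from the screw axis; the lever arm below it is 14 mm wide with its top at 74 mm
- lever (a joint): ratchet lever angle, 0 to 1.15 rad, growing counter-clockwise from above; at 0 the knob lies 130 degrees counter-clockwise from the fixture's +x, at 1.15 at 196 degrees. Growing, its pawl turns the clamp (20 degrees a tooth, so up to 20 degrees of idle travel first); shrinking, it clicks back with about 1 N at the knob and the clamp stays. Stays where left
- clamp: the clamp screw with its toothed wheel and finger, one piece; origin on the bench under the screw axis, x along the finger. Turned by the ratchet against about 0.6 N m of friction (5.5 N at the knob), it stays where it is left; once it bears on the block at the pins, each further 1 N at the knob gives about 1.8 N on the block
- hexkey: loose hex key, 93 x 33 x 4 mm, a bystander
- spindle_nut: loose hexagon nut, 26 x 22 x 12 mm, a bystander
- damper_foot: loose round black foot, 40 mm across, 21 mm high, a bystander
- fence (a point): midway between the two fence brackets (14 mm wide, 26 mm high, centres at fixture x = 26 and 94 mm), on their front plane at the plate's top: fixture x = 60, y = 102, z = 12 mm; axes as the fixture. A steel stop pin (12 mm diameter, axis 14 mm above the plate) sticks out of each towards -y, both alike, by 4 to 12 mm: set differently each time and not given, so it must be felt
There are look-alikes about, which are no part of the job. What is shaped like the part that bears block_centre but turquoise is not meant.

How it is judged:
By the outcome, as a careful person would: the job done as asked, in the order asked, and still so for the second after the job is handed in, with the robot touching nothing.
It also fails if it takes over 72 s, if anything falls off the work surface, if the arm or the gripper's body presses on something with over 40 N, if the wrist force passes 120 N, or if a joint passes its speed limit or range.

## Working session

There is one attempt and no reset: what is moved stays moved. The work goes in short steps, Python scripts to look and compute and a tool call to move; the robot and the scene stay as the last step left them, time stands still between calls to the robot, and variables do not carry over. Pictures are saved under pics/ and viewed, and the job is handed in when it is done.

Besides the shell and the picture viewer there is one more tool, called in YAML: its name, and indented under it one key for each argument. arm_command: Moves the arm, as the interface text tells. Its arguments: {"type":"object","properties":{"targets":{"type":"array","items":{"type":"array","items":{"type":"array","items":{"type":"number"}}}},"force":{"type":"number"}},"required":["targets"]}

```bash
ls; mkdir -p pics; python3 - <<'E'
from bench import status, imaging, bot
import cv2, numpy as np
s=status.state(); print({k:np.round(v,3).tolist() for k,v in s.items()})
for n in ("scene","top","wrist"):
    im=imaging.capture(n); cv2.imwrite(f"pics/{n}0.png",im[:,:,::-1]); 
    p=imaging.camera_params(n); print(n,{k:np.round(v,4).tolist() for k,v in p.items()})
E
```

```text
pics
{'t': 0.0, 'joint_pos': [-71.918, 19.132, 2.285, 84.01, -0.768, 76.967, -3.353], 'dq': [-0.013, 0.004, 0.093, 0.045, -0.074, -0.116, 0.038], 'joint_torque': [0.0, -65.856, 1.365, -40.556, 0.017, 0.013, 0.0], 'tool_pos': [0.262, 0.594, 0.252], 'tool_rot': [[-0.915, 0.403, -0.001], [0.403, 0.915, -0.002], [-0.0, -0.002, -1.0]], 'wrist_force': [-0.785, -0.532, 0.552], 'torque': [-0.008, -0.01, 0.025], 'finger_gap': 0.996}
scene {'vertical_fov': 49.4278, 'cx': 276.0296, 'cy': 210.3314, 'k1': 0.0399, 'pose': [[0.909, 0.3378, -0.2442, 0.3308], [-0.4164, 0.7091, -0.569, -0.3992], [-0.019, 0.6189, 0.7852, 0.7954], [0.0, 0.0, 0.0, 1.0]]}
top {'vertical_fov': 55.5924, 'cx': 279.3998, 'cy': 207.4053, 'k1': -0.1111, 'pose': [[0.0629, 0.9773, -0.2023, 0.4124], [-0.998, 0.0622, -0.01, 0.1172], [0.0028, 0.2026, 0.9793, 0.9162], [0.0, 0.0, 0.0, 1.0]]}
wrist {'vertical_fov': 70.9413, 'cx': 279.8335, 'cy': 215.1351, 'k1': -0.059, 'tool_from_camera': [[0.001, 0.9466, 0.3225, 0.0826], [1.0, -0.0006, -0.0012, 0.0003], [-0.0009, 0.3225, -0.9466, -0.1206], [0.0, 0.0, 0.0, 1.0]]}
```

View pics/scene0.png

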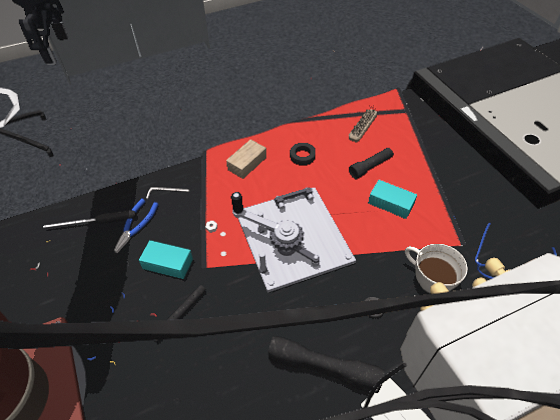

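View pics/top0.png

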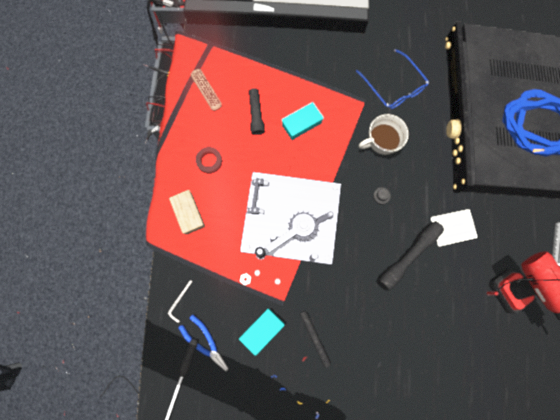

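View pics/wrist0.png

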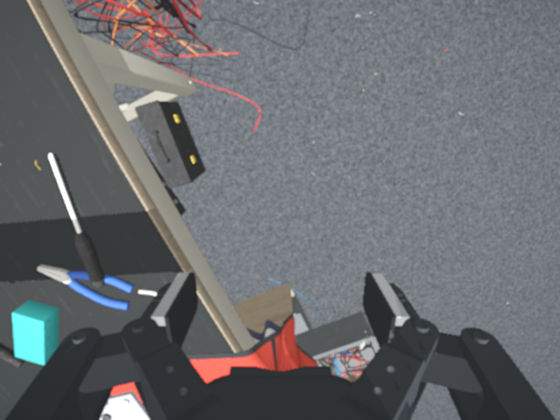

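```bash
cat > h.py <<'E'
import numpy as np, cv2
from bench import status, imaging, bot
def K(n):
    p=imaging.camera_params(n); f=210/np.tan(np.radians(p["vertical_fov"])/2); return p,f
def campose(n,p,s=None):
    if n!="wrist": return np.array(p["pose"])
    s=s or status.state(); T=np.eye(4); T[:3,:3]=s["tool_rot"]; T[:3,3]=s["tool_pos"]
    return T@np.array(p["tool_from_camera"])
def ray(n,uv,s=None):
    p,f=K(n); P=campose(n,p,s)
    d=np.array([(uv[0]-p["cx"])/f,(uv[1]-p["cy"])/f]); q=d.copy()
    for _ in range(30): q=d/(1+p["k1"]*(q@q))
    v=P[:3,:3]@np.array([q[0],-q[1],-1]); return P[:3,3],v
def onz(n,uv,z,s=None):
    o,v=ray(n,uv,s); return o+v*(z-o[2])/v[2]
def proj(n,X,s=None):
    p,f=K(n); P=campose(n,p,s); c=P[:3,:3].T@(np.array(X)-P[:3,3])
    q=np.array([c[0],-c[1]])/-c[2]; q=q*(1+p["k1"]*(q@q)); return q*f+[p["cx"],p["cy"]]
def tri(n1,u1,n2,u2):
    o1,v1=ray(n1,u1);o2,v2=ray(n2,u2)
    a=np.linalg.lstsq(np.stack([v1,-v2],1),o2-o1,rcond=None)[0]
    A=o1+a[0]*v1;B=o2+a[1]*v2; return (A+B)/2,np.linalg.norm(A-B)
E
python3 - <<'E'
import cv2
a=cv2.imread("pics/top0.png"); cv2.imwrite("pics/top0c.png",cv2.resize(a[160:300,150:350],None,fx=4,fy=4,interpolation=cv2.INTER_CUBIC))
a=cv2.imread("pics/scene0.png"); cv2.imwrite("pics/scene0c.png",cv2.resize(a[130:300,190:370],None,fx=3.5,fy=3.5,interpolation=cv2.INTER_CUBIC))
E
```

```text
(no output)
```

View pics/top0c.png

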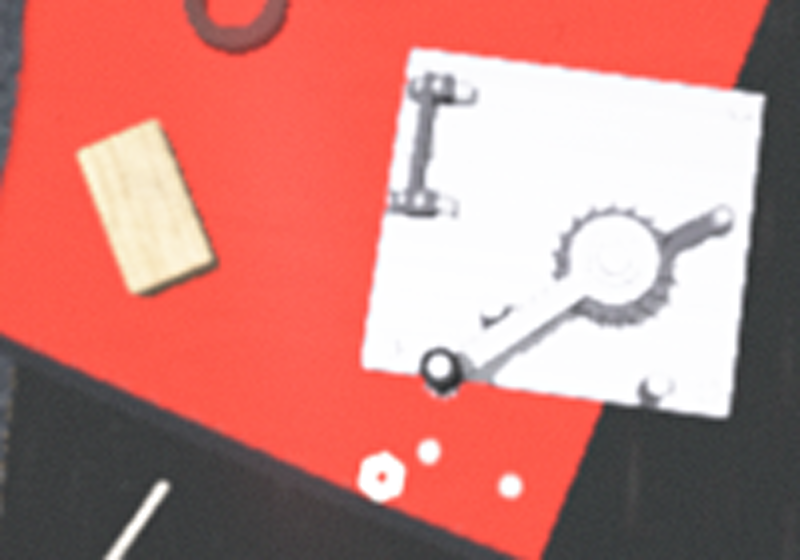

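View pics/scene0c.png

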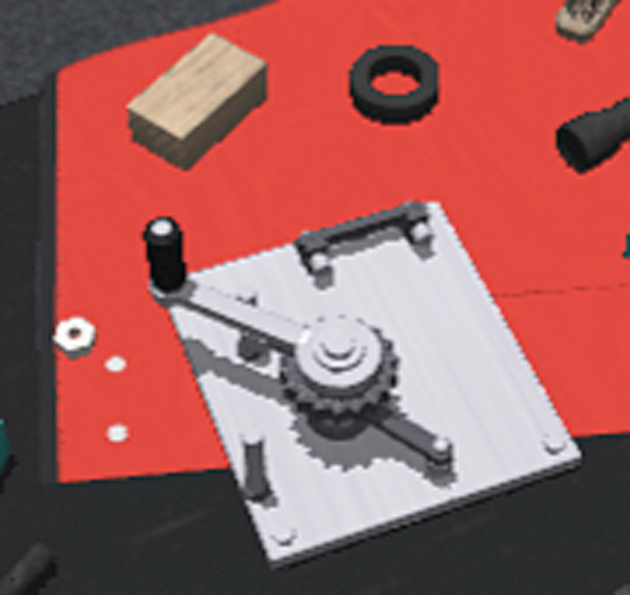

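```bash
python3 - <<'E'
from h import *
def c(p,s): return (np.array(p)/4-0.375+[150,160]) if s=="top" else np.array(p)/3.5-0.36+[190,130]
F=np.array([[120,132.5],[120,-77.5],[-70,-77.5],[-70,132.5]])/1000
def fit(W):
    m=W.mean(0);f=F.mean(0)
    H=(F-f).T@(W-m);U,S,V=np.linalg.svd(H);R=V.T@U.T
    t=m-R@f; print("yaw",np.degrees(np.arctan2(R[1,0],R[0,0])),"org",t,"res",np.round((W-(F@R.T+t))*1000,1).tolist()); return R,t
R,t=fit(np.array([onz("top",c(p,"top"),.012)[:2] for p in [(412,47),(765,95),(730,415),(362,367)]]))
R2,t2=fit(np.array([onz("scene",c(p,"scene"),.012)[:2] for p in [(440,202),(580,458),(270,560),(165,287)]]))
def blk(W):
    print(np.round(W,4).tolist(),"c",W.mean(0), [np.linalg.norm(W[i]-W[(i+1)%4]) for i in range(4)])
    d=(W[2]-W[1]+W[3]-W[0]); print("yaw",np.degrees(np.arctan2(d[1],d[0])))
blk(np.array([onz("top",c(p,"top"),.0365)[:2] for p in [(77,155),(157,119),(216,261),(137,293)]]))
blk(np.array([onz("scene",c(p,"scene"),.0365)[:2] for p in [(213,35),(267,67),(183,138),(128,103)]]))
for n,p in (("top",(439,366)),("scene",(162,228))):
    print("knobtop",onz(n,c(p,n),.120))
for n,p in (("top",(722,213)),("scene",(441,443))):
    print("finger end",onz(n,c(p,n),.034), onz(n,c(p,n),.040))
for n,p in (("top",(613,256)),("scene",(338,345))):
    print("screw top",onz(n,c(p,n),.083))
for a,b,nm in [((439,366),(162,228),"knob"),((722,213),(441,443),"fing"),((613,256),(338,345),"screw")]:
    print(nm,tri("top",c(a,"top"),"scene",c(b,"scene")))
E
```

```text
yaw -4.128578106654967 org [0.55252286 0.07160752] res [[0.3, -0.0], [-0.5, -0.1], [0.6, -0.1], [-0.4, 0.2]]
yaw -4.65338402153672 org [0.55297515 0.06870969] res [[-0.5, -0.5], [-1.7, 2.3], [0.7, 2.6], [1.5, -4.3]]
[[0.5992, 0.3794], [0.6231, 0.3356], [0.5434, 0.2933], [0.5225, 0.336]] c [0.5720428  0.33609475] [np.float64(0.04992360618362089), np.float64(0.0901813078624793), np.float64(0.04759649397001364), np.float64(0.08814705195169587)]
yaw -151.25690993563634
[[0.6017, 0.3748], [0.6226, 0.3299], [0.5465, 0.2934], [0.5254, 0.3388]] c [0.57404622 0.3342267 ] [np.float64(0.049511266209928954), np.float64(0.08440242428307129), np.float64(0.050115918315601436), np.float64(0.08433244707611627)]
yaw -154.5578452248528
knobtop [0.48532878 0.15965677 0.12      ]
knobtop [0.48660352 0.15868548 0.12      ]
finger end [0.58937127 0.01100465 0.034     ] [0.5881677  0.01172665 0.04      ]
finger end [0.59009999 0.01480699 0.034     ] [0.58805676 0.01154505 0.04      ]
screw top [0.55268866 0.07384018 0.083     ]
screw top [0.55183939 0.06873728 0.083     ]
knob (array([0.48612287, 0.15958747, 0.11900271]), np.float64(0.00142205252071857))
fing (array([0.58819116, 0.01169967, 0.03971024]), np.float64(6.9430465553295e-05))
screw (array([0.55397809, 0.07345069, 0.07583321]), np.float64(0.0001664408799472892))
```

```bash
cat >> h.py <<'E'
from scipy.spatial.transform import Rotation as Ro
def Rdown(yawy):  # tool y at world angle yawy (deg), z down
    a=np.radians(yawy); y=np.array([np.cos(a),np.sin(a),0]); z=np.array([0,0,-1.]); return np.stack([np.cross(y,z),y,z],1)
def plan(*tg,base=None):
    if base is None:
        s=status.state(); p=np.array(s["tool_pos"]);R=np.array(s["tool_rot"])
    else: p,R=base
    for (x,yw) in tg:
        d=R.T@(np.array(x)-p); w=Ro.from_matrix(R.T@Rdown(yw)).as_rotvec()
        print(np.round(d,4).tolist(),np.round(w,4).tolist(), "rows",round(max(np.linalg.norm(d)/.0625,np.degrees(np.linalg.norm(w))/10.7),1))
E
python3 - <<'E'
from h import *
plan(([.573,.335,.2],117.5))
E
```

```text
[-0.3894, -0.1121, 0.0528] [-0.0011, -0.0005, -0.8947] rows 6.5
```

arm_command:
  targets:
    - [[-0.389,-0.112,0.053,0,0,-0.895,1],[-0.389,-0.112,0.053,0,0,-0.895,1],[-0.389,-0.112,0.053,0,0,-0.895,1],[-0.389,-0.112,0.053,0,0,-0.895,1],[-0.389,-0.112,0.053,0,0,-0.895,1],[-0.389,-0.112,0.053,0,0,-0.895,1],[-0.389,-0.112,0.053,0,0,-0.895,1],[-0.389,-0.112,0.053,0,0,-0.895,1],[-0.389,-0.112,0.053,0,0,-0.895,1],[-0.389,-0.112,0.053,0,0,-0.895,1],[-0.389,-0.112,0.053,0,0,-0.895,1]]

```text
t: 1.52
tool_pos: [0.572, 0.3367, 0.2005]
tool_rot: [[-0.886, -0.464, -0.0], [-0.464, 0.886, 0.0], [-0.0, 0.0, -1.0]]
wrist_force: [-0.1, -0.0, 0.3]
finger_gap: 0.994
```

```bash
python3 - <<'E'
from h import *
s=status.state(); im=imaging.capture("wrist"); cv2.imwrite("pics/w1.png",im[:,:,::-1]); print(s["t"],s["tool_pos"],np.round(s["tool_rot"],3).tolist(),s["finger_gap"])
import json; json.dump({k:np.array(v).tolist() for k,v in s.items()},open("s1.json","w"))
E
```

```text
1.525 [0.57201112 0.33674882 0.20052805] [[-0.886, -0.464, -0.0], [-0.464, 0.886, 0.0], [-0.0, 0.0, -1.0]] 0.9944641279841949
```

View pics/w1.png

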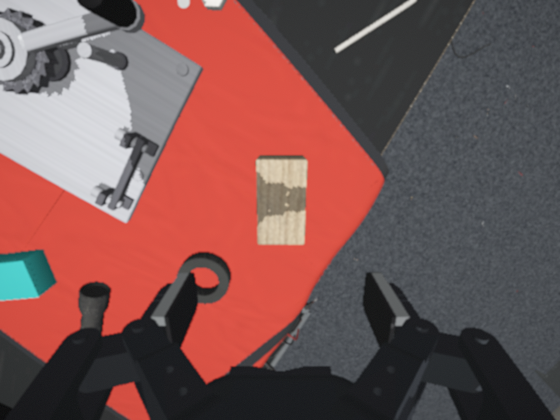

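```bash
python3 - <<'E'
from h import *
import json
s=json.load(open("s1.json"))
im=cv2.imread("pics/w1.png"); hsv=cv2.cvtColor(im,cv2.COLOR_BGR2HSV)
m=((hsv[:,:,0]>9)&(hsv[:,:,0]<30)&(hsv[:,:,1]<150)&(hsv[:,:,1]>40)).astype(np.uint8); m[:130]=0;m[270:]=0;m[:,:230]=0;m[:,330:]=0
cs=max(cv2.findContours(m,0,2)[0],key=cv2.contourArea); print(cv2.minAreaRect(cs),cv2.boundingRect(cs))
W=np.array([onz("wrist",p,.0365,s)[:2] for p in [(256,158),(307,158),(306,245),(256,245)]])
print(W.mean(0),[np.linalg.norm(W[i]-W[(i+1)%4]) for i in range(4)]); d=W[0]-W[3]+W[1]-W[2]; print("yaw",np.degrees(np.arctan2(d[1],d[0])))
a=onz("wrist",(202,68),.012,s);b=onz("wrist",(127,223),.012,s); d=b-a
print(a,b,np.linalg.norm(d),np.degrees(np.arctan2(d[1],d[0])))
for yw,t in ((-4.2,(.5525,.0712)),):
    R=Ro.from_euler('z',yw,True).as_matrix()[:2,:2]
    print(R@[-.07,.1325]+t,R@[.12,.1325]+t)
E
```

```text
((281.0, 200.0), (88.0, 50.0), 90.0) (256, 156, 51, 89)
[0.57344907 0.33921102] [np.float64(0.04893066396910595), np.float64(0.09135329033353884), np.float64(0.05290789537591614), np.float64(0.09134217317372034)]
yaw -152.547508675131
[0.49461211 0.2116726  0.012     ] [0.68139023 0.19808405 0.012     ] 0.1872717726330727 -4.161071102343976
[0.49239205 0.20847084] [0.6818818  0.19455558]
```

arm_command:
  targets:
    - [[-0.002,0.001,0.06,0,0,0,1],[-0.002,0.001,0.12,0,0,0,1],[-0.002,0.001,0.15,0,0,0,1],[-0.002,0.001,0.166,0,0,0,1],[-0.002,0.001,0.166,0,0,0,1],[-0.002,0.001,0.166,0,0,0,0.2],[-0.002,0.001,0.166,0,0,0,0.2],[-0.002,0.001,0.166,0,0,0,0.2],[-0.002,0.001,0.166,0,0,0,0.2],[-0.002,0.001,0.166,0,0,0,0.2],[-0.002,0.001,0.166,0,0,0,0.2]]
  force: 30

```text
t: 2.95
tool_pos: [0.575, 0.338, 0.0361]
tool_rot: [[-0.887, -0.462, 0.002], [-0.462, 0.887, 0.002], [-0.003, 0.0, -1.0]]
wrist_force: [-1.3, -1.5, 6.9]
finger_gap: 0.577
```

```bash
python3 - <<'E'
from h import *
s=status.state(); im=imaging.capture("wrist"); cv2.imwrite("pics/w2.png",im[:,:,::-1]); print(s["t"],s["tool_pos"],s["wrist_force"],s["finger_gap"])
E
```

```text
2.95 [0.57501477 0.33797765 0.03609614] [-1.32137752 -1.51488763  6.86611408] 0.5766791329223278
```

View pics/w2.png

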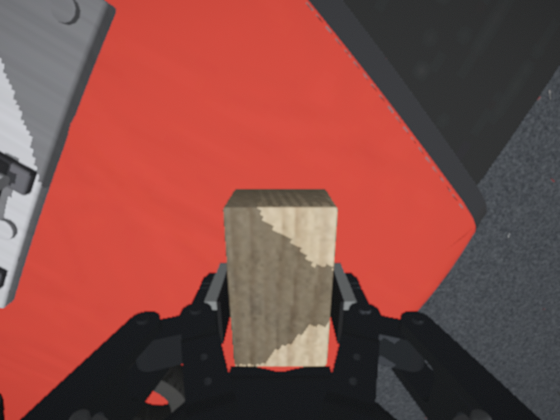

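```bash
python3 - <<'E'
from h import *
R=Ro.from_euler('z',-4.2,True).as_matrix()[:2,:2]; n=R@[.06,.06]+[.5525,.0720]; print(n)
plan(([.575,.338,.17],117.5),([*n,.17],85.8),([*n,.11],85.8))
E
```

```text
[0.61673316 0.12744458]
[-0.0004, 0.0001, -0.1339] [0.0004, 0.0026, 0.0002] rows 2.1
[0.0599, -0.206, -0.1342] [0.0011, 0.0024, 0.5535] rows 4.0
[0.06, -0.206, -0.0742] [0.0011, 0.0024, 0.5535] rows 3.6
```

arm_command:
  targets:
    - [[0,0,-0.05,0,0,0,0.2],[0,0,-0.1,0,0,0,0.2],[0,0,-0.135,0,0,0,0.2],[0.02,-0.06,-0.135,0,0,0.15,0.2],[0.04,-0.12,-0.135,0,0,0.3,0.2],[0.06,-0.18,-0.135,0,0,0.45,0.2],[0.06,-0.206,-0.135,0,0,0.553,0.2],[0.06,-0.206,-0.1,0,0,0.553,0.2],[0.06,-0.206,-0.075,0,0,0.553,0.2],[0.06,-0.206,-0.075,0,0,0.553,0.2],[0.06,-0.206,-0.075,0,0,0.553,0.2]]

```text
t: 4.38
tool_pos: [0.6167, 0.1271, 0.1107]
tool_rot: [[-0.997, 0.073, 0.001], [0.073, 0.997, 0.0], [-0.001, 0.001, -1.0]]
wrist_force: [-0.4, 0.2, 0.2]
finger_gap: 0.582
```

```bash
python3 - <<'E'
from h import *
import json
s=status.state(); im=imaging.capture("wrist"); cv2.imwrite("pics/w3.png",im[:,:,::-1]); print(s["t"],s["tool_pos"],s["wrist_force"],s["finger_gap"])
json.dump({k:np.array(v).tolist() for k,v in s.items()},open("s3.json","w"))
im=imaging.capture("top"); cv2.imwrite("pics/top3.png",im[:,:,::-1])
E
```

```text
4.375 [0.61669072 0.12712467 0.11068383] [-0.40138731  0.229803    0.18733662] 0.5817553743655577
```

View pics/w3.png

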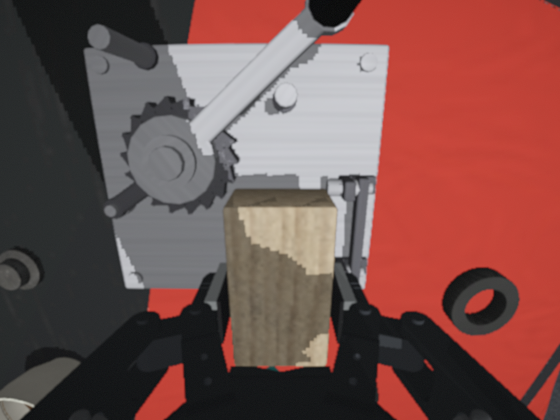

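View pics/top3.png

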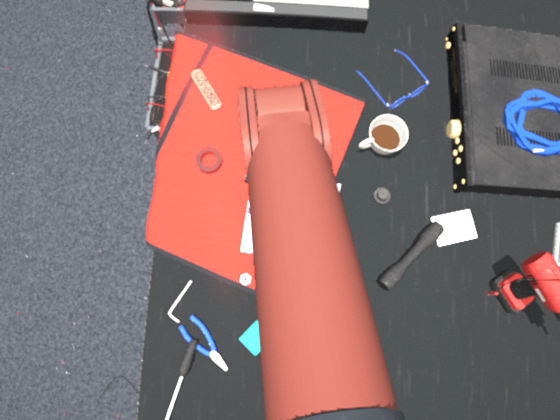

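```bash
python3 - <<'E'
from h import *
import json
s=json.load(open("s3.json"))
a=cv2.imread("pics/w3.png"); cv2.imwrite("pics/w3c.png",cv2.resize(a[20:300,70:400],None,fx=2.4,fy=2.1,interpolation=cv2.INTER_CUBIC))
F=np.array([[-70,-77.5],[-70,132.5],[120,132.5],[120,-77.5]])/1000
W=np.array([onz("wrist",p,.012,s)[:2] for p in [(86,47),(388,45),(365,288),(123,288)]])
m=W.mean(0);f=F.mean(0);U,S,V=np.linalg.svd((F-f).T@(W-m));R=V.T@U.T;t=m-R@f
print(np.degrees(np.arctan2(R[1,0],R[0,0])),t,np.round(1000*(W-F@R.T-t),1).tolist())
print("nest",R@[.06,.06]+t,"screw",onz("wrist",(171,162),.083,s))
# block top in hand: height = TCP + ? ; block z top when on mat .0365 at TCP .0361
zt=s["tool_pos"][2]+.0004
W=np.array([onz("wrist",p,zt,s)[:2] for p in [(225,207),(335,205),(328,366),(234,366)]])
print(W.tolist(),W.mean(0)); Rt=np.array(s["tool_rot"])[:2,:2]; print("in tool",((W-np.array(s["tool_pos"])[:2])@Rt).round(4).tolist())
E
```

```text
-4.387572531975942 [0.55284898 0.07364335] [[0.9, 2.6], [0.5, -1.7], [-1.5, 0.4], [0.1, -1.3]]
nest [0.61726331 0.12887734] screw [0.55260787 0.07696557 0.083     ]
[[0.5699097224175466, 0.10728663282559252], [0.5724102634165781, 0.1541925112022604], [0.6620254085794428, 0.14992541449841656], [0.6583324178741133, 0.09990901706955072]] [0.61566945 0.12782839]
in tool [[0.0452, -0.0232], [0.0461, 0.0238], [-0.0436, 0.026], [-0.0435, -0.0241]]
```

View pics/w3c.png

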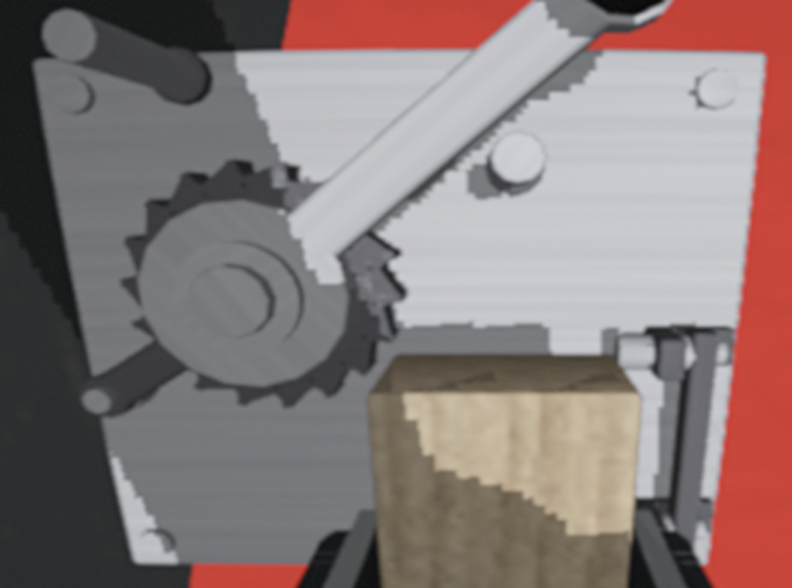

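arm_command:
  targets:
    - [[-0.001,0.001,0.03,0,0,0,0.2],[-0.001,0.001,0.05,0,0,0,0.2],[-0.001,0.001,0.06,0,0,0,0.2],[-0.001,0.001,0.062,0,0,0,0.2],[-0.001,0.001,0.063,0,0,0,0.2],[-0.001,0.001,0.063,0,0,0,0.2]]

```text
t: 5.22
tool_pos: [0.6176, 0.128, 0.047]
tool_rot: [[-0.997, 0.073, 0.001], [0.073, 0.997, 0.0], [-0.001, 0.0, -1.0]]
wrist_force: [0.1, 0.6, 0.1]
finger_gap: 0.578
```

arm_command:
  targets:
    - [[0,0,0.001,0,0,0,0.2],[0,0,0.001,0,0,0,0.2]]

```text
t: 5.48
tool_pos: [0.6176, 0.128, 0.0464]
tool_rot: [[-0.997, 0.073, 0.001], [0.073, 0.997, 0.0], [-0.001, 0.0, -1.0]]
wrist_force: [-2.2, -0.4, 5.7]
finger_gap: 0.581
```

```bash
python3 - <<'E'
from h import *
im=imaging.capture("wrist"); cv2.imwrite("pics/w4.png",im[:,:,::-1]); 
E
```

```text
(no output)
```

View pics/w4.png

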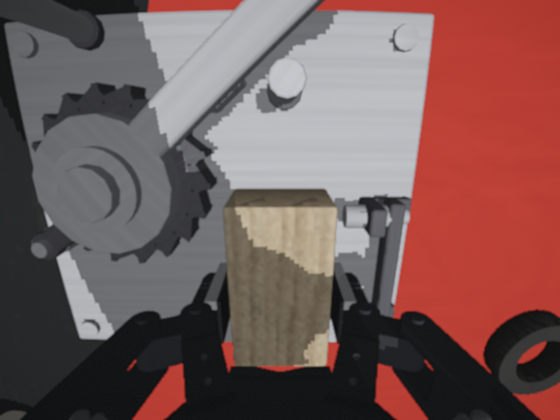

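arm_command:
  targets:
    - [[0,0,0.0005,0,0,0,0.66],[0,0,0,0,0,0,0.69],[0,0,0,0,0,0,0.69],[0,0,-0.03,0,0,0,0.69],[0,0,-0.09,0,0,0,0.69],[0,0,-0.14,0,0,0,0.6],[0,0,-0.14,0,0,0,0.6]]

```text
t: 6.4
tool_pos: [0.6195, 0.1282, 0.1902]
tool_rot: [[-0.997, 0.073, 0.008], [0.073, 0.997, 0.002], [-0.007, 0.003, -1.0]]
wrist_force: [-0.1, 0.1, -0.2]
finger_gap: 0.597
```

```bash
python3 - <<'E'
from h import *
import json
s=status.state(); im=imaging.capture("wrist"); cv2.imwrite("pics/w5.png",im[:,:,::-1]); print(s["t"],s["tool_pos"],s["wrist_force"],s["finger_gap"])
json.dump({k:np.array(v).tolist() for k,v in s.items()},open("s5.json","w"))
E
```

```text
6.4 [0.61951469 0.12824764 0.19018871] [-0.11491046  0.08500863 -0.24133905] 0.5972227293501601
```

View pics/w5.png

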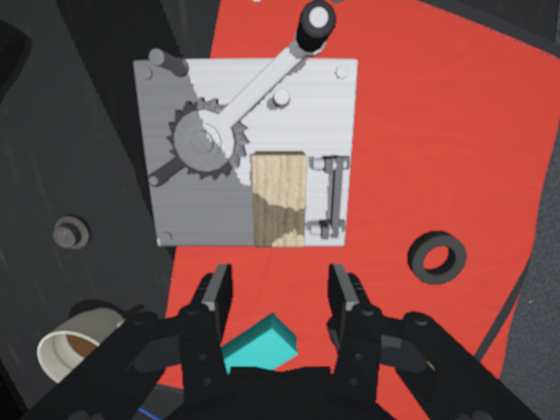

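```bash
python3 - <<'E'
from h import *
import json
s=json.load(open("s5.json"))
a=cv2.imread("pics/w5.png"); cv2.imwrite("pics/w5c.png",cv2.resize(a[130:260,120:370],None,fx=3.2,fy=3.2,interpolation=cv2.INTER_CUBIC))
F=np.array([[-70,-77.5],[-70,132.5],[120,132.5],[120,-77.5]])/1000
W=np.array([onz("wrist",p,.012,s)[:2] for p in [(133,59),(357,59),(346,246),(157,247)]])
m=W.mean(0);f=F.mean(0);U,S,V=np.linalg.svd((F-f).T@(W-m));R=V.T@U.T;t=m-R@f
print(np.degrees(np.arctan2(R[1,0],R[0,0])),t,np.round(1000*(W-F@R.T-t),1).tolist())
fx=lambda p,z:((onz("wrist",p,z,s)[:2]-t)@R).round(4)
print("block",[fx(p,.047).tolist() for p in [(251,155),(307,155),(305,247),(252,247)]])
print("brk",fx((340,157),.038),fx((337,228),.038))
print("screw",fx((204,141),.083),"knob",fx((318,17),.12),onz("wrist",(318,17),.12,s))
print("finger",fx((154,181),.04))
E
```

```text
-4.0794504203199535 [0.55325756 0.07397658] [[-0.9, 1.1], [0.6, -1.5], [-0.3, 1.2], [0.6, -0.9]]
block [[0.0143, 0.0342], [0.0144, 0.0838], [0.104, 0.0844], [0.1039, 0.0323]]
brk [0.0174 0.1151] [0.0876 0.1167]
screw [-0.0013  0.0023] knob [-0.0737  0.0812] [0.48547639 0.16018728 0.12      ]
finger [ 0.0389 -0.0588]
```

View pics/w5c.png

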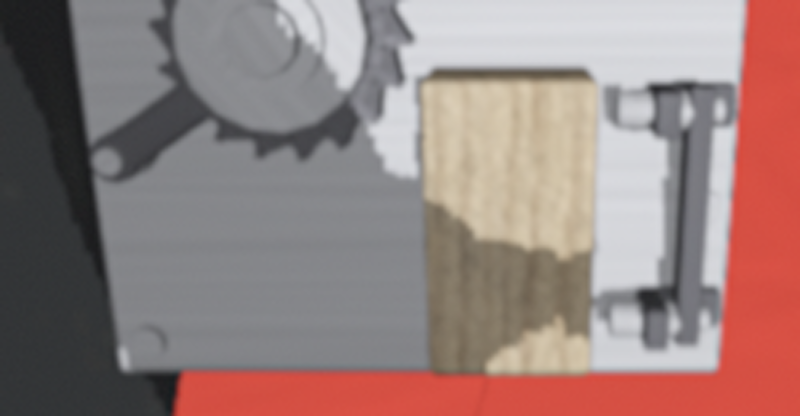

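```bash
python3 - <<'E'
from h import *
import json
s=json.load(open("s5.json")); R=Ro.from_euler('z',-4.15,True).as_matrix()[:2,:2]; t=[.5532,.0740]
fx=lambda p,z:((onz("wrist",p,z,s)[:2]-t)@R).round(4)
print("pins axis top z.032",fx((316.5,164.2),.032),fx((315.5,229.8),.032), "tips", fx((312,164.2),.026),fx((311,230),.026))
ang=130; k=R@(.11*np.array([np.cos(np.radians(ang)),np.sin(np.radians(ang))]))+[.5528,.0725]; print(k)
# knob hover, tool y tangential: radial world angle=130-4.15; 
plan(([*k,.19],125.85-90),([*k,.105],35.85))
E
```

```text
pins axis top z.032 [0.025  0.0945] [0.0918 0.0962] tips [0.026  0.0909] [0.0945 0.0923]
[0.48837682 0.16166083]
[0.1319, 0.024, -0.0031] [0.003, 0.0026, 0.8722] rows 4.7
[0.1322, 0.0239, 0.0819] [0.003, 0.0026, 0.8722] rows 4.7
```

```bash
python3 - <<'E'
from h import *
k=[.486,.1597]
plan(([*k,.19],37.3),([*k,.108],37.3))
E
```

```text
[0.1341, 0.0219, -0.0031] [0.003, 0.0027, 0.8469] rows 4.5
[0.1344, 0.0218, 0.0789] [0.003, 0.0027, 0.8469] rows 4.5
```

arm_command:
  targets:
    - [[0.04,0.005,-0.003,0,0,0.18,0.6],[0.09,0.015,-0.003,0,0,0.36,0.6],[0.134,0.022,-0.003,0,0,0.54,0.6],[0.134,0.022,-0.003,0,0,0.72,0.6],[0.134,0.022,-0.003,0,0,0.847,0.6],[0.134,0.022,-0.003,0,0,0.847,0.6],[0.134,0.022,-0.003,0,0,0.847,0.6]]

```text
t: 7.32
tool_pos: [0.4848, 0.1594, 0.1875]
tool_rot: [[-0.608, 0.794, -0.001], [0.794, 0.608, -0.001], [0.0, -0.001, -1.0]]
wrist_force: [0.3, -0.1, 0.1]
finger_gap: 0.6
```

```bash
python3 - <<'E'
from h import *
import json
s=status.state(); im=imaging.capture("wrist"); cv2.imwrite("pics/w6.png",im[:,:,::-1]); print(s["t"],s["tool_pos"],np.round(s["tool_rot"],3).tolist(),s["finger_gap"])
json.dump({k:np.array(v).tolist() for k,v in s.items()},open("s6.json","w"))
E
```

```text
7.325 [0.48477884 0.15940531 0.18754918] [[-0.608, 0.794, -0.001], [0.794, 0.608, -0.001], [0.0, -0.001, -1.0]] 0.600013470864565
```

View pics/w6.png

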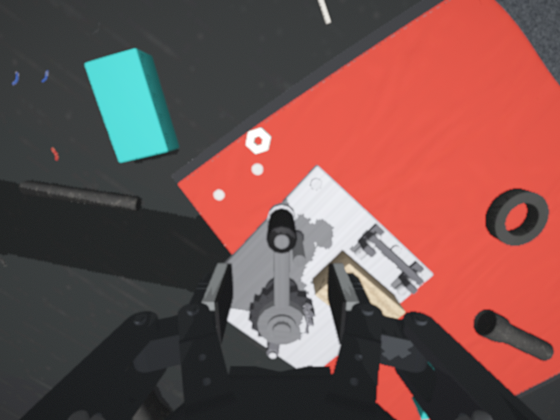

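```bash
python3 - <<'E'
from h import *
import json
s=json.load(open("s6.json"))
print(onz("wrist",(283,241),.12,s), onz("wrist",(282.5,324),.083,s), proj("wrist",[.486,.1597,.12],s))
plan(([.486,.1597,.108],37.3))
E
```

```text
[0.48716125 0.16098526 0.12      ] [0.54868462 0.08127815 0.083     ] [280.54912039 241.41155093]
[-0.0004, 0.0011, 0.0797] [-0.0011, -0.0001, 0.0022] rows 1.3
```

arm_command:
  targets:
    - [[0,0.002,0.04,0,0,0,0.6],[0,0.002,0.08,0,0,0,0.6],[0,0.002,0.08,0,0,0,0.6],[0,0.002,0.08,0,0,0,0.29],[0,0.002,0.08,0,0,0,0.29],[0,0.002,0.08,0,0,0,0.29]]
  force: 60

```text
t: 8.12
tool_pos: [0.4873, 0.161, 0.1095]
tool_rot: [[-0.606, 0.795, 0.002], [0.795, 0.606, 0.001], [-0.0, 0.002, -1.0]]
wrist_force: [-0.4, -0.5, 2.0]
finger_gap: 0.286
```

```bash
python3 - <<'E'
from h import *
import json
s=status.state(); im=imaging.capture("wrist"); cv2.imwrite("pics/w7.png",im[:,:,::-1]); print(s["t"],s["tool_pos"],np.round(s["tool_rot"],3).tolist(),s["finger_gap"],s["wrist_force"])
E
```

```text
8.125 [0.48728581 0.16095682 0.10948803] [[-0.606, 0.795, 0.002], [0.795, 0.606, 0.001], [-0.0, 0.002, -1.0]] 0.2863880273145334 [-0.4228023  -0.53031385  2.00836519]
```

View pics/w7.png

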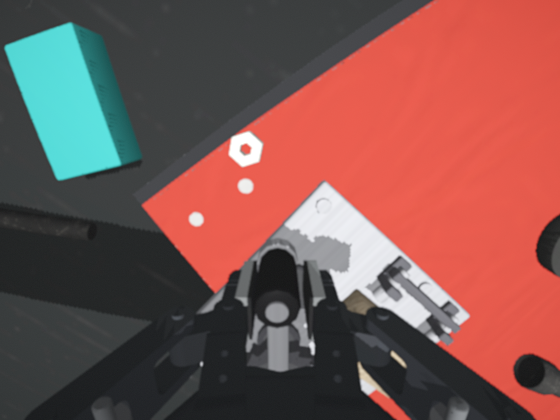

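arm_command:
  targets:
    - [[-0.001,-0.0134,0,0,0,-0.122,0.29],[-0.0033,-0.0266,0,0,0,-0.244,0.29],[-0.0073,-0.0394,0,0,0,-0.367,0.29],[-0.0129,-0.0516,0,0,0,-0.489,0.29]]

```text
t: 8.68
tool_pos: [0.454, 0.1205, 0.109]
tool_rot: [[-0.911, 0.413, 0.002], [0.413, 0.911, 0.002], [-0.001, 0.003, -1.0]]
wrist_force: [4.2, 4.3, -2.4]
finger_gap: 0.292
```

```bash
cat >> h.py <<'E'
C=np.array([.5528,.0725])
def rep():
    s=status.state(); p=np.array(s["tool_pos"]); R=np.array(s["tool_rot"]); f=np.array(s["wrist_force"])
    r=p[:2]-C; th=np.arctan2(r[1],r[0]); e=np.array([np.cos(th),np.sin(th)]); tg=np.array([-e[1],e[0]])
    print("t",round(s["t"],2),"ang fix",round(np.degrees(th)+4.15,2),"r",round(np.hypot(*r),4),"z",round(p[2],4),"yawx",round(np.degrees(np.arctan2(R[1,0],R[0,0])),2),"th",round(np.degrees(th),2),
     "F on tool: rad %.1f tan %.1f z %.1f"%(f[:2]@e,f[:2]@tg,f[2]),"gap",round(s["finger_gap"],3),"Tq",np.round(s["torque"],2))
    return s
E
python3 - <<'E'
from h import *
rep()
E
```

```text
t 8.68 ang fix 158.23 r 0.1099 z 0.109 yawx 155.62 th 154.08 F on tool: rad -1.9 tan -5.7 z -2.4 gap 0.292 Tq [ 0.91 -0.75 -0.06]
```

arm_command:
  targets:
    - [[-0.0008,-0.0134,0,0,0,-0.122,0.29],[-0.0033,-0.0266,0,0,0,-0.244,0.29],[-0.0073,-0.0394,0,0,0,-0.367,0.29],[-0.0129,-0.0516,0,0,0,-0.489,0.29],[-0.0199,-0.0631,0,0,0,-0.611,0.29],[-0.0199,-0.0631,0,0,0,-0.611,0.29]]

```text
t: 9.43
tool_pos: [0.4451, 0.0538, 0.1087]
tool_rot: [[-0.984, -0.178, 0.0], [-0.178, 0.984, 0.001], [-0.0, 0.001, -1.0]]
wrist_force: [-1.5, 2.0, 2.7]
finger_gap: 0.293
```

```bash
python3 - <<'E'
from h import *
s=rep(); im=imaging.capture("wrist"); cv2.imwrite("pics/w8.png",im[:,:,::-1]);im=imaging.capture("scene"); cv2.imwrite("pics/sc8.png",cv2.resize(im[100:320,150:410,::-1],None,fx=3,fy=2.7)); 
E
```

```text
t 9.43 ang fix -166.03 r 0.1093 z 0.1087 yawx -169.73 th -170.18 F on tool: rad 1.1 tan -2.3 z 2.7 gap 0.293 Tq [0.47 0.55 0.07]
```

View pics/w8.png

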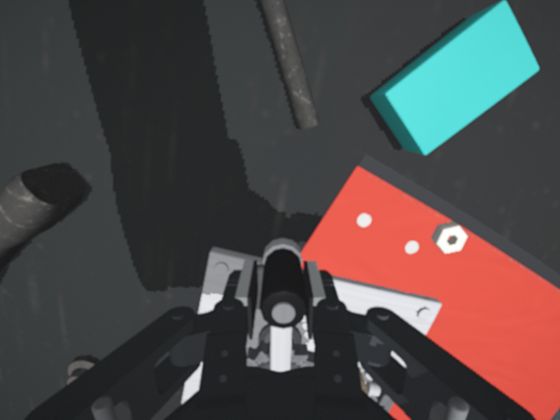

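View pics/sc8.png

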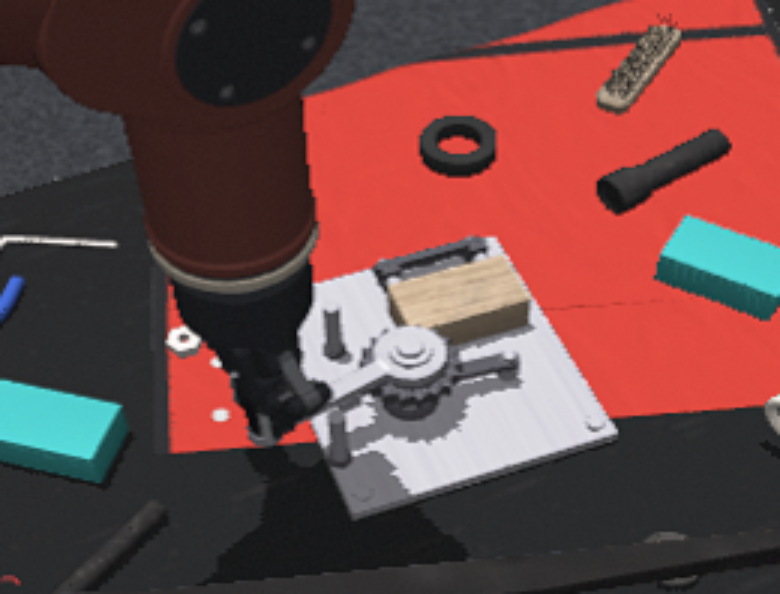

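```bash
python3 - <<'E'
from h import *
p=onz("scene",(150+508/3-.3,100+362/2.7-.3),.04); R=Ro.from_euler('z',-4.15,True).as_matrix()[:2,:2]
q=(p[:2]-C)@R; print(p,q,np.hypot(*q),np.degrees(np.arctan2(q[1],q[0])))
E
```

```text
[0.61912867 0.05600038 0.04      ] [ 0.0673488  -0.01165629] 0.06835005829861954 -9.819110520679986
```

arm_command:
  targets:
    - [[-0.0008,0.0134,0,0,0,0.122,0.29],[-0.0033,0.0266,0,0,0,0.244,0.29],[-0.0073,0.0394,0,0,0,0.367,0.29],[-0.0129,0.0516,0,0,0,0.489,0.29],[-0.0199,0.0631,0,0,0,0.611,0.29],[-0.0283,0.0736,0,0,0,0.733,0.29],[-0.0378,0.083,0,0,0,0.855,0.29],[-0.0485,0.0912,0,0,0,0.977,0.29],[-0.0575,0.0967,0,0,0,1.073,0.29],[-0.0575,0.0967,0,0,0,1.073,0.29]]

```text
t: 10.78
tool_pos: [0.4851, 0.1597, 0.1084]
tool_rot: [[-0.627, 0.779, 0.001], [0.779, 0.627, -0.0], [-0.001, 0.001, -1.0]]
wrist_force: [-0.4, 0.0, -1.0]
finger_gap: 0.288
```

```bash
python3 - <<'E'
from h import *
rep()
E
```

```text
t 10.78 ang fix 131.97 r 0.1104 z 0.1084 yawx 128.84 th 127.82 F on tool: rad 0.3 tan 0.3 z -1.0 gap 0.288 Tq [ 0.19 -0.02 -0.01]
```

arm_command:
  targets:
    - [[-0.0008,-0.0134,0,0,0,-0.122,0.29],[-0.0033,-0.0266,0,0,0,-0.244,0.29],[-0.0073,-0.0394,0,0,0,-0.367,0.29],[-0.0129,-0.0516,0,0,0,-0.489,0.29],[-0.0129,-0.0516,0,0,0,-0.489,0.29]]

```text
t: 11.4
tool_pos: [0.452, 0.1167, 0.1085]
tool_rot: [[-0.92, 0.393, 0.0], [0.393, 0.92, 0.001], [-0.0, 0.001, -1.0]]
wrist_force: [-0.6, 2.5, -1.0]
finger_gap: 0.29
```

```bash
python3 - <<'E'
from h import *
s=rep(); im=imaging.capture("scene"); cv2.imwrite("pics/sc9.png",cv2.resize(im[100:320,150:410,::-1],None,fx=3,fy=2.7)); 
E
```

```text
t 11.4 ang fix 160.48 r 0.1101 z 0.1085 yawx 156.87 th 156.33 F on tool: rad 1.6 tan -2.1 z -1.0 gap 0.29 Tq [0.52 0.09 0.01]
```

View pics/sc9.png

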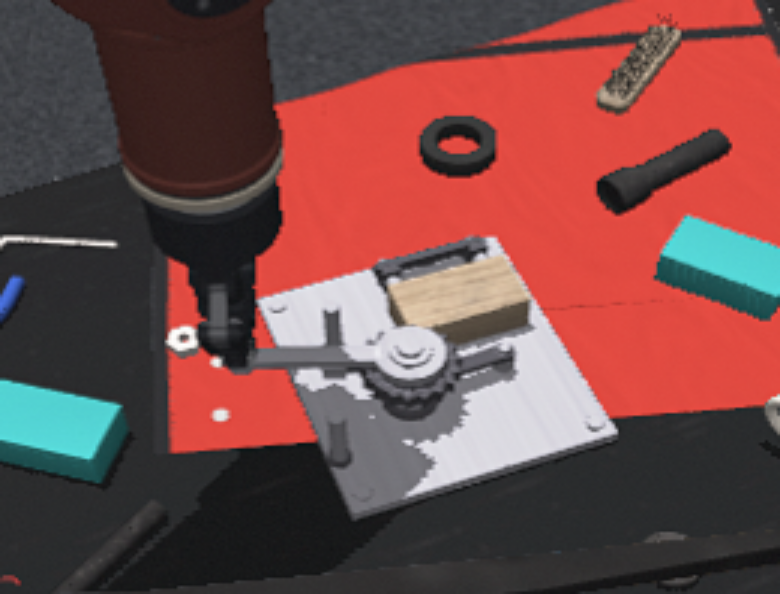

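arm_command:
  targets:
    - [[-0.0006,-0.0115,0,0,0,-0.105,0.29],[-0.0024,-0.0229,0,0,0,-0.209,0.29],[-0.0054,-0.034,0,0,0,-0.314,0.29],[-0.0095,-0.0447,0,0,0,-0.419,0.29],[-0.0095,-0.0447,0,0,0,-0.419,0.29]]

```text
t: 12.08
tool_pos: [0.4432, 0.0722, 0.1084]
tool_rot: [[-1.0, -0.014, -0.001], [-0.014, 1.0, 0.0], [0.001, 0.0, -1.0]]
wrist_force: [-2.1, 3.5, 1.4]
finger_gap: 0.294
```

```bash
python3 - <<'E'
from h import *
s=rep(); im=imaging.capture("scene"); cv2.imwrite("pics/sc10.png",cv2.resize(im[100:320,150:410,::-1],None,fx=3,fy=2.7)); 
E
```

```text
t 12.07 ang fix -175.68 r 0.1096 z 0.1084 yawx -179.22 th -179.83 F on tool: rad 2.1 tan -3.5 z 1.4 gap 0.294 Tq [0.74 0.46 0.05]
```

View pics/sc10.png

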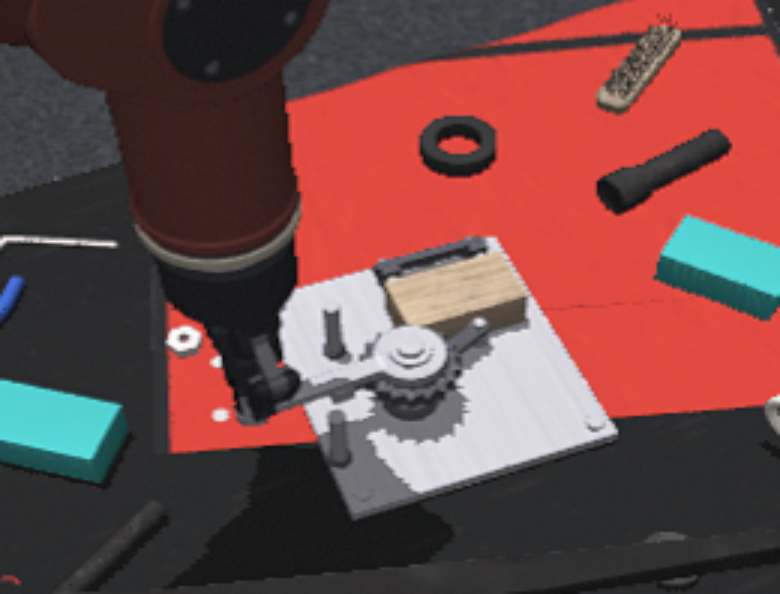

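arm_command:
  targets:
    - [[0,-0.0038,0,0,0,-0.035,0.29],[-0.0002,-0.0077,0,0,0,-0.07,0.29]]

```text
t: 12.38
tool_pos: [0.4436, 0.0654, 0.1084]
tool_rot: [[-0.996, -0.085, -0.001], [-0.085, 0.996, 0.001], [0.0, 0.001, -1.0]]
wrist_force: [-2.6, 6.7, 1.9]
finger_gap: 0.292
```

```bash
python3 - <<'E'
from h import *
s=rep()
E
```

```text
t 12.38 ang fix -172.12 r 0.1094 z 0.1084 yawx -175.14 th -176.27 F on tool: rad 2.1 tan -6.8 z 1.9 gap 0.292 Tq [1.35 0.61 0.06]
```

arm_command:
  targets:
    - [[0,-0.0038,0,0,0,-0.035,0.29],[0,-0.0038,0,0,0,-0.035,0.29]]

```text
t: 12.62
tool_pos: [0.444, 0.0624, 0.1084]
tool_rot: [[-0.993, -0.119, -0.0], [-0.119, 0.993, 0.002], [0.0, 0.002, -1.0]]
wrist_force: [-2.7, 9.0, 0.4]
finger_gap: 0.29
```

```bash
python3 - <<'E'
from h import *
s=rep()
E
```

```text
t 12.62 ang fix -170.55 r 0.1093 z 0.1084 yawx -173.16 th -174.7 F on tool: rad 1.9 tan -9.2 z 0.4 gap 0.29 Tq [ 2.03  0.57 -0.  ]
```

arm_command:
  targets:
    - [[0,-0.001,0,0,0,-0.009,0.29],[0,-0.0019,0,0,0,-0.0175,0.29],[0,-0.0019,0,0,0,-0.0175,0.29]]

```text
t: 13.0
tool_pos: [0.4442, 0.0614, 0.1084]
tool_rot: [[-0.991, -0.137, -0.0], [-0.137, 0.991, 0.002], [-0.0, 0.002, -1.0]]
wrist_force: [-2.8, 12.7, 0.9]
finger_gap: 0.289
```

```bash
python3 - <<'E'
from h import *
s=rep(); im=imaging.capture("scene"); cv2.imwrite("pics/sc11.png",cv2.resize(im[160:270,250:390,::-1],None,fx=5,fy=5,interpolation=cv2.INTER_CUBIC)); 
E
```

```text
t 13.0 ang fix -169.99 r 0.1092 z 0.1084 yawx -172.13 th -174.14 F on tool: rad 1.5 tan -12.9 z 0.9 gap 0.289 Tq [ 2.59  0.58 -0.02]
```

View pics/sc11.png

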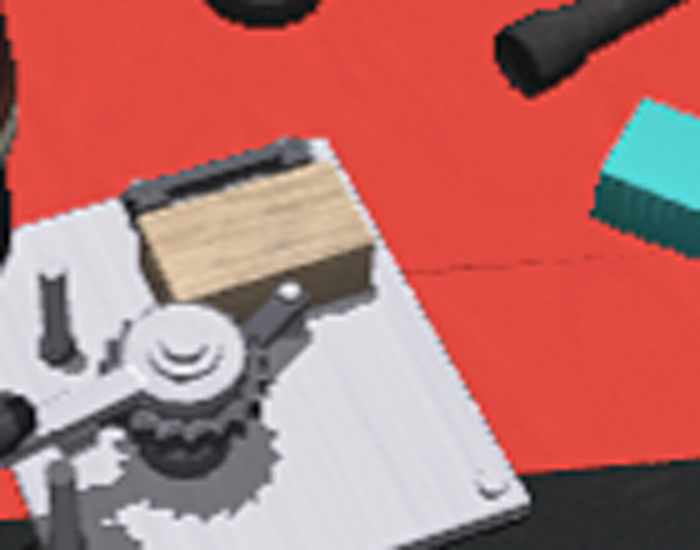

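```bash
python3 - <<'E'
from h import *
R=Ro.from_euler('z',-4.15,True).as_matrix()[:2,:2]
# calibrate scene bias using screw axis seen in scene
def f(p,z,o): return ((onz("scene",(250+p[0]/5-.4,160+p[1]/5-.4),z)[:2]-o)@R).round(4)
o=onz("scene",(250+184/5-.4,160+347/5-.4),.083)[:2]; print("screw",o)
for O in (C,o):
    q=f((290,291),.04,O); print(q,np.hypot(*q),np.degrees(np.arctan2(q[1],q[0])))
    print([f(p,.047,O).tolist() for p in [(137,215),(327,163),(375,243),(178,302)]])
E
```

```text
screw [0.55136285 0.06688831]
[0.0617 0.0341] 0.07049609918286259 28.928297818116768
[[0.0148, 0.09], [0.1011, 0.0873], [0.1022, 0.0396], [0.0144, 0.0407]]
[0.0627 0.0398] 0.07426526779053584 32.40610365060008
[[0.0159, 0.0957], [0.1022, 0.093], [0.1033, 0.0453], [0.0154, 0.0464]]
```

arm_command:
  targets:
    - [[0,-0.0006,0,0,0,-0.005,0.29],[0,-0.001,0,0,0,-0.009,0.29],[0,-0.001,0,0,0,-0.009,0.29]]

```text
t: 13.42
tool_pos: [0.4443, 0.0607, 0.1084]
tool_rot: [[-0.989, -0.146, -0.0], [-0.146, 0.989, 0.003], [-0.0, 0.003, -1.0]]
wrist_force: [-3.9, 13.5, -1.0]
finger_gap: 0.293
```

```bash
python3 - <<'E'
from h import *
s=rep()
E
```

```text
t 13.43 ang fix -169.67 r 0.1091 z 0.1084 yawx -171.6 th -173.82 F on tool: rad 2.4 tan -13.8 z -1.0 gap 0.293 Tq [ 2.94  0.53 -0.01]
```

arm_command:
  targets:
    - [[0,-0.0005,0,0,0,-0.004,0.29],[0,-0.001,0,0,0,-0.009,0.29],[0,-0.001,0,0,0,-0.009,0.29]]

```text
t: 13.8
tool_pos: [0.4444, 0.0601, 0.1084]
tool_rot: [[-0.988, -0.155, -0.0], [-0.155, 0.988, 0.003], [-0.0, 0.003, -1.0]]
wrist_force: [-2.8, 15.1, -0.4]
finger_gap: 0.292
```

```bash
python3 - <<'E'
from h import *
s=rep()
E
```

```text
t 13.8 ang fix -169.31 r 0.1091 z 0.1084 yawx -171.06 th -173.46 F on tool: rad 1.0 tan -15.3 z -0.4 gap 0.292 Tq [3.2  0.63 0.01]
```

arm_command:
  targets:
    - [[-0.0008,0.0134,0,0,0,0.122,0.29],[-0.0033,0.0266,0,0,0,0.244,0.29],[-0.0073,0.0394,0,0,0,0.367,0.29],[-0.0129,0.0516,0,0,0,0.489,0.29],[-0.0199,0.0631,0,0,0,0.611,0.29],[-0.0307,0.0763,0,0,0,0.767,0.29],[-0.0307,0.0763,0,0,0,0.767,0.29]]

```text
t: 14.68
tool_pos: [0.4637, 0.1374, 0.1083]
tool_rot: [[-0.819, 0.574, 0.001], [0.574, 0.819, -0.0], [-0.001, -0.0, -1.0]]
wrist_force: [-0.5, 0.7, 0.3]
finger_gap: 0.292
```

```bash
python3 - <<'E'
from h import *
s=rep(); im=imaging.capture("scene"); cv2.imwrite("pics/sc12.png",cv2.resize(im[160:270,250:390,::-1],None,fx=5,fy=5,interpolation=cv2.INTER_CUBIC)); 
E
```

```text
t 14.68 ang fix 148.08 r 0.1102 z 0.1083 yawx 144.99 th 143.93 F on tool: rad 0.8 tan -0.3 z 0.3 gap 0.292 Tq [ 0.15 -0.01  0.01]
```

View pics/sc12.png

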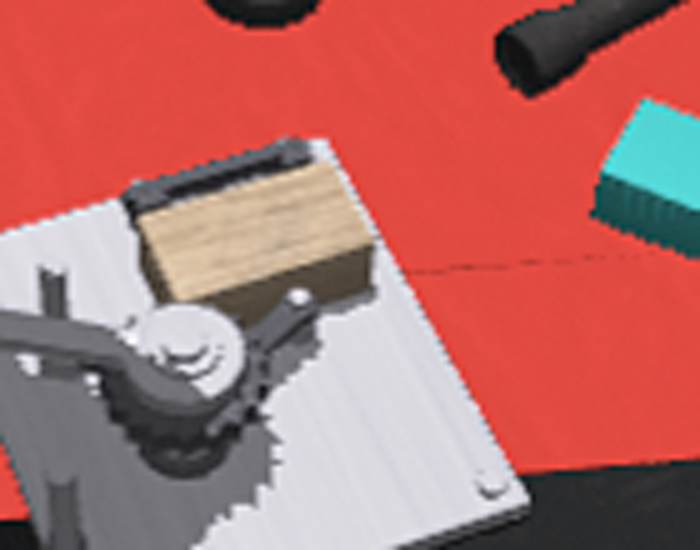

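arm_command:
  targets:
    - [[0,-0.0019,0,0,0,-0.0175,0.29],[0,-0.0038,0,0,0,-0.035,0.29],[0,-0.0038,0,0,0,-0.035,0.29]]

```text
t: 15.1
tool_pos: [0.4608, 0.1329, 0.1084]
tool_rot: [[-0.839, 0.545, -0.0], [0.545, 0.839, -0.0], [0.0, -0.0, -1.0]]
wrist_force: [0.1, 0.5, 0.1]
finger_gap: 0.292
```

```bash
python3 - <<'E'
from h import *
s=rep()
a=cv2.imread("pics/sc11.png");b=cv2.imread("pics/sc12.png"); cv2.imwrite("pics/cmp.png",np.hstack([cv2.resize(a[230:400,170:400],None,fx=1.7,fy=1.7),cv2.resize(b[230:400,170:400],None,fx=1.7,fy=1.7)]))
E
```

```text
t 15.1 ang fix 150.88 r 0.1101 z 0.1084 yawx 147.0 th 146.73 F on tool: rad 0.2 tan -0.5 z 0.1 gap 0.292 Tq [-0.02  0.   -0.02]
```

View pics/cmp.png

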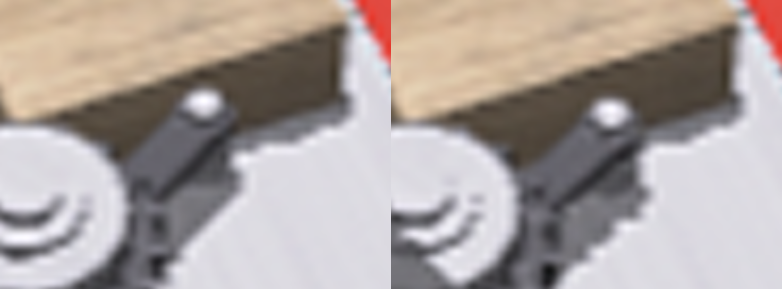

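arm_command:
  targets:
    - [[0,-0.0019,0,0,0,-0.0175,0.29],[0,-0.0038,0,0,0,-0.035,0.29],[0,-0.0038,0,0,0,-0.035,0.29]]

```text
t: 15.48
tool_pos: [0.4588, 0.1301, 0.1083]
tool_rot: [[-0.857, 0.515, -0.0], [0.515, 0.857, -0.0], [0.0, -0.0, -1.0]]
wrist_force: [-0.1, 0.1, -0.8]
finger_gap: 0.291
```

```bash
python3 - <<'E'
from h import *
s=rep()
E
```

```text
t 15.47 ang fix 152.66 r 0.1102 z 0.1083 yawx 149.0 th 148.51 F on tool: rad 0.1 tan -0.1 z -0.8 gap 0.291 Tq [-0.04 -0.04  0.02]
```

arm_command:
  targets:
    - [[-0.0005,-0.0096,0,0,0,-0.087,0.29],[-0.002,-0.021,0,0,0,-0.192,0.29],[-0.002,-0.021,0,0,0,-0.192,0.29]]

```text
t: 15.85
tool_pos: [0.4497, 0.1113, 0.1084]
tool_rot: [[-0.939, 0.343, 0.0], [0.343, 0.939, 0.001], [0.0, 0.001, -1.0]]
wrist_force: [-0.2, 1.2, -0.8]
finger_gap: 0.292
```

```bash
python3 - <<'E'
from h import *
s=rep()
E
```

```text
t 15.85 ang fix 163.53 r 0.1101 z 0.1084 yawx 159.92 th 159.38 F on tool: rad 0.6 tan -1.1 z -0.8 gap 0.292 Tq [ 0.23 -0.03  0.03]
```

arm_command:
  targets:
    - [[0,-0.0019,0,0,0,-0.0175,0.29],[0,-0.0038,0,0,0,-0.035,0.29],[0,-0.0038,0,0,0,-0.035,0.29]]

```text
t: 16.23
tool_pos: [0.4489, 0.1085, 0.1084]
tool_rot: [[-0.951, 0.309, 0.001], [0.309, 0.951, 0.001], [-0.001, 0.001, -1.0]]
wrist_force: [1.4, 3.7, -1.6]
finger_gap: 0.29
```

```bash
python3 - <<'E'
from h import *
s=rep()
E
```

```text
t 16.23 ang fix 165.02 r 0.11 z 0.1084 yawx 162.01 th 160.87 F on tool: rad -0.1 tan -3.9 z -1.6 gap 0.29 Tq [ 0.89 -0.44 -0.08]
```

arm_command:
  targets:
    - [[0,-0.0019,0,0,0,-0.0175,0.29],[0,-0.0038,0,0,0,-0.035,0.29],[0,-0.0038,0,0,0,-0.035,0.29]]

```text
t: 16.6
tool_pos: [0.4477, 0.1049, 0.1084]
tool_rot: [[-0.961, 0.275, 0.001], [0.275, 0.961, 0.001], [-0.001, 0.001, -1.0]]
wrist_force: [1.6, 5.5, -1.1]
finger_gap: 0.291
```

```bash
python3 - <<'E'
from h import *
s=rep()
E
```

```text
t 16.6 ang fix 167.04 r 0.11 z 0.1084 yawx 164.02 th 162.89 F on tool: rad 0.0 tan -5.7 z -1.1 gap 0.291 Tq [ 0.87 -0.41 -0.02]
```

```bash
python3 - <<'E'
from h import *
im=imaging.capture("scene"); b=cv2.resize(im[160:270,250:390,::-1],None,fx=5,fy=5,interpolation=cv2.INTER_CUBIC); cv2.imwrite("pics/sc13.png",b)
a=cv2.imread("pics/sc11.png"); cv2.imwrite("pics/cmp2.png",np.hstack([cv2.resize(a[130:400,110:400],None,fx=1.37,fy=1.7),cv2.resize(b[130:400,110:400],None,fx=1.37,fy=1.7)]))
E
```

```text
(no output)
```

View pics/cmp2.png

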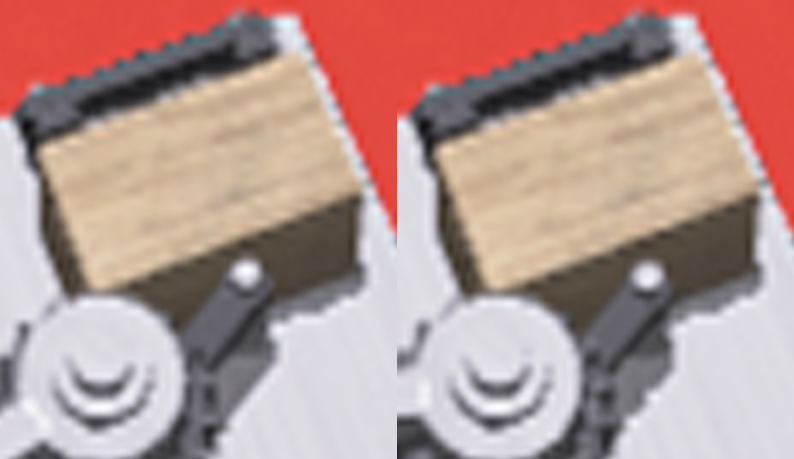

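arm_command:
  targets:
    - [[0,-0.0019,0,0,0,-0.0175,0.29],[0,-0.0029,0,0,0,-0.026,0.29],[0,-0.0029,0,0,0,-0.026,0.29]]

```text
t: 17.02
tool_pos: [0.447, 0.1024, 0.1085]
tool_rot: [[-0.968, 0.25, 0.001], [0.25, 0.968, 0.001], [-0.001, 0.001, -1.0]]
wrist_force: [2.7, 6.3, -3.6]
finger_gap: 0.286
```

```bash
python3 - <<'E'
from h import *
s=rep()
E
```

```text
t 17.02 ang fix 168.37 r 0.1099 z 0.1085 yawx 165.51 th 164.22 F on tool: rad -0.9 tan -6.8 z -3.6 gap 0.286 Tq [ 1.32 -0.63 -0.03]
```

arm_command:
  targets:
    - [[0,-0.0015,0,0,0,-0.013,0.29],[0,-0.0025,0,0,0,-0.022,0.29],[0,-0.0025,0,0,0,-0.022,0.29]]

```text
t: 17.4
tool_pos: [0.4467, 0.1007, 0.1085]
tool_rot: [[-0.974, 0.228, 0.002], [0.228, 0.974, 0.002], [-0.001, 0.002, -1.0]]
wrist_force: [4.7, 8.7, -5.4]
finger_gap: 0.288
```

```bash
python3 - <<'E'
from h import *
s=rep()
E
```

```text
t 17.4 ang fix 169.3 r 0.1098 z 0.1085 yawx 166.8 th 165.15 F on tool: rad -2.3 tan -9.6 z -5.4 gap 0.288 Tq [ 1.84 -0.86 -0.01]
```

arm_command:
  targets:
    - [[0,-0.0012,0,0,0,-0.011,0.29],[0,-0.0025,0,0,0,-0.022,0.29],[0,-0.0025,0,0,0,-0.022,0.29]]

```text
t: 17.77
tool_pos: [0.4463, 0.0988, 0.1085]
tool_rot: [[-0.978, 0.206, 0.002], [0.206, 0.978, 0.003], [-0.002, 0.003, -1.0]]
wrist_force: [6.0, 11.8, -6.8]
finger_gap: 0.288
```

```bash
python3 - <<'E'
from h import *
s=rep()
E
```

```text
t 17.77 ang fix 170.27 r 0.1097 z 0.1085 yawx 168.09 th 166.12 F on tool: rad -3.0 tan -12.9 z -6.8 gap 0.288 Tq [ 2.3  -1.14 -0.02]
```

arm_command:
  targets:
    - [[0,-0.001,0,0,0,-0.009,0.29],[0,-0.0018,0,0,0,-0.016,0.29],[0,-0.0018,0,0,0,-0.016,0.29]]

```text
t: 18.15
tool_pos: [0.446, 0.0976, 0.1085]
tool_rot: [[-0.982, 0.19, 0.003], [0.19, 0.982, 0.003], [-0.002, 0.004, -1.0]]
wrist_force: [7.0, 13.6, -9.8]
finger_gap: 0.289
```

```bash
python3 - <<'E'
from h import *
s=rep()
E
```

```text
t 18.15 ang fix 170.92 r 0.1097 z 0.1085 yawx 169.03 th 166.77 F on tool: rad -3.7 tan -14.8 z -9.8 gap 0.289 Tq [ 2.74 -1.31  0.02]
```

arm_command:
  targets:
    - [[0,-0.001,0,0,0,-0.009,0.29],[0,-0.0018,0,0,0,-0.016,0.29],[0,-0.0018,0,0,0,-0.016,0.29]]

```text
t: 18.52
tool_pos: [0.4458, 0.0964, 0.1085]
tool_rot: [[-0.985, 0.174, 0.003], [0.174, 0.985, 0.004], [-0.003, 0.004, -1.0]]
wrist_force: [6.6, 16.3, -10.8]
finger_gap: 0.292
```

```bash
python3 - <<'E'
from h import *
s=rep();im=imaging.capture("scene"); b=cv2.resize(im[160:270,250:390,::-1],None,fx=5,fy=5,interpolation=cv2.INTER_CUBIC); cv2.imwrite("pics/sc14.png",b)
E
```

```text
t 18.52 ang fix 171.57 r 0.1096 z 0.1085 yawx 169.97 th 167.42 F on tool: rad -2.9 tan -17.3 z -10.8 gap 0.292 Tq [ 3.19 -1.52 -0.15]
```

arm_command:
  targets:
    - [[0,0.002,0,0,0,0.018,0.29],[0,0.004,0,0,0,0.035,0.29],[0,0.004,0,0,0,0.035,0.29]]

```text
t: 18.95
tool_pos: [0.4462, 0.099, 0.1085]
tool_rot: [[-0.978, 0.21, 0.002], [0.21, 0.978, 0.002], [-0.002, 0.002, -1.0]]
wrist_force: [5.4, 10.4, -6.9]
finger_gap: 0.291
```

```bash
python3 - <<'E'
from h import *
s=rep();im=imaging.capture("scene"); b=cv2.resize(im[160:270,250:390,::-1],None,fx=5,fy=5,interpolation=cv2.INTER_CUBIC); cv2.imwrite("pics/sc15.png",b)
a=cv2.imread("pics/sc14.png"); cv2.imwrite("pics/cmp3.png",np.hstack([cv2.resize(a[130:400,110:400],None,fx=1.37,fy=1.7),cv2.resize(b[130:400,110:400],None,fx=1.37,fy=1.7)]))
E
```

```text
t 18.95 ang fix 170.21 r 0.1098 z 0.1085 yawx 167.89 th 166.06 F on tool: rad -2.8 tan -11.4 z -6.9 gap 0.291 Tq [ 1.97 -1.1  -0.02]
```

View pics/cmp3.png

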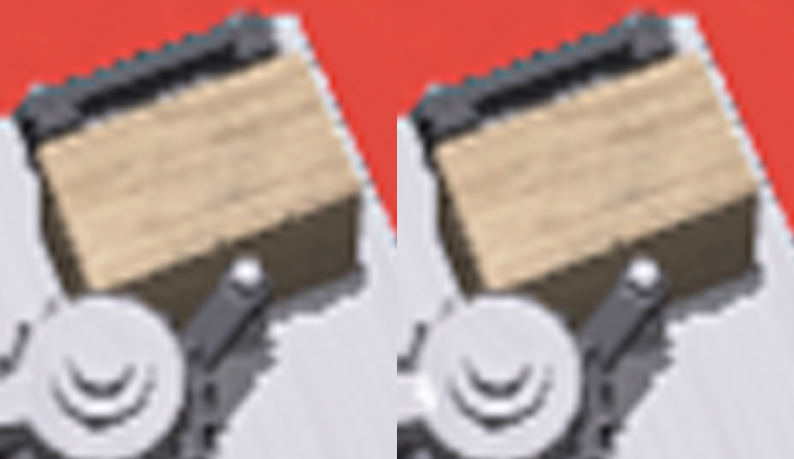

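arm_command:
  targets:
    - [[0,0.002,0,0,0,0.018,0.29],[0,0.004,0,0,0,0.035,0.29],[0,0.004,0,0,0,0.035,0.29]]

```text
t: 19.38
tool_pos: [0.4468, 0.1016, 0.1085]
tool_rot: [[-0.97, 0.245, 0.001], [0.245, 0.97, 0.001], [-0.001, 0.001, -1.0]]
wrist_force: [3.4, 4.8, -2.1]
finger_gap: 0.288
```

```bash
cat > look.py <<'E'
from h import *
import sys
s=rep();im=imaging.capture("scene"); b=cv2.resize(im[160:270,250:390,::-1],None,fx=5,fy=5,interpolation=cv2.INTER_CUBIC); cv2.imwrite(f"pics/sc{sys.argv[1]}.png",b)
a=cv2.imread("pics/sc14.png"); cv2.imwrite(f"pics/cmp{sys.argv[1]}.png",np.hstack([cv2.resize(a[130:400,110:400],None,fx=1.37,fy=1.7),cv2.resize(b[130:400,110:400],None,fx=1.37,fy=1.7)]))
E
python3 look.py 16
```

```text
t 19.38 ang fix 168.78 r 0.11 z 0.1085 yawx 165.84 th 164.63 F on tool: rad -2.0 tan -5.5 z -2.1 gap 0.288 Tq [ 1.   -0.71 -0.04]
```

View pics/cmp16.png

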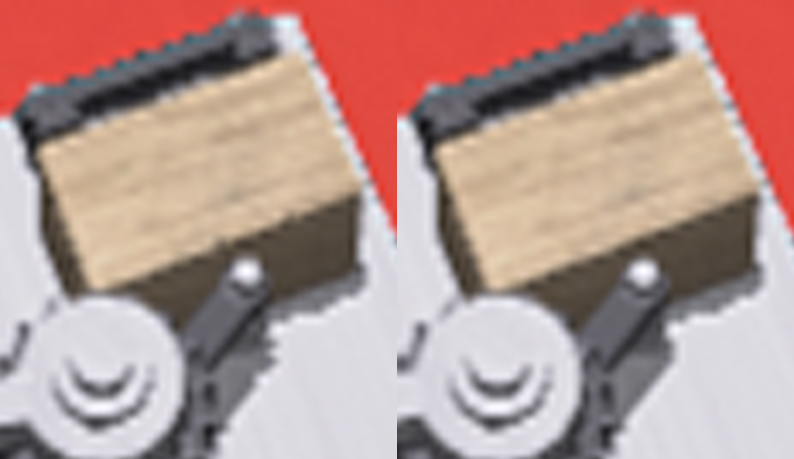

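arm_command:
  targets:
    - [[0,0.001,0,0,0,0.009,0.29],[0,0.003,0,0,0,0.026,0.29],[0,0.003,0,0,0,0.026,0.29]]

```text
t: 19.8
tool_pos: [0.4471, 0.1037, 0.1084]
tool_rot: [[-0.963, 0.27, 0.0], [0.27, 0.963, -0.0], [-0.0, -0.0, -1.0]]
wrist_force: [2.9, 2.0, 0.5]
finger_gap: 0.287
```

```bash
python3 look.py 17
```

```text
t 19.8 ang fix 167.72 r 0.1102 z 0.1084 yawx 164.32 th 163.57 F on tool: rad -2.2 tan -2.8 z 0.5 gap 0.287 Tq [ 0.39 -0.5  -0.03]
```

View pics/cmp17.png

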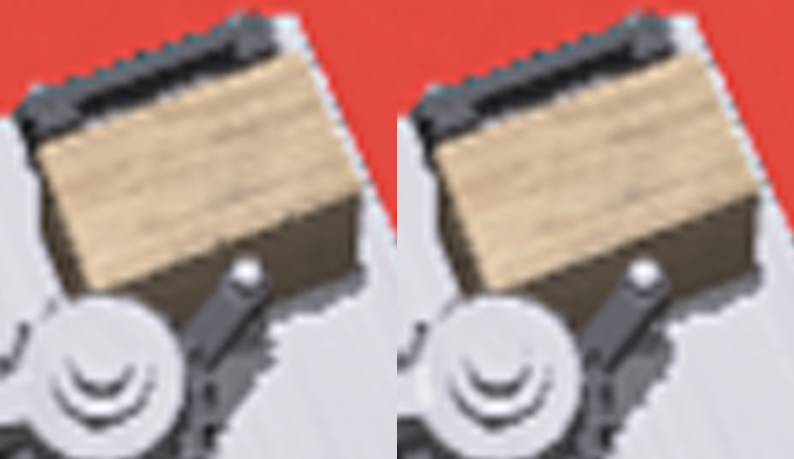

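arm_command:
  targets:
    - [[0,0.001,0,0,0,0.009,0.32],[0,0.0015,0,0,0,0.013,0.45],[0,0.0015,0,0,0,0.013,0.5],[0,0.0015,0,0,0,0.013,0.5]]

```text
t: 20.35
tool_pos: [0.4472, 0.105, 0.1083]
tool_rot: [[-0.959, 0.283, -0.0], [0.283, 0.959, -0.0], [0.0, -0.0, -1.0]]
wrist_force: [-0.3, 0.2, 0.2]
finger_gap: 0.497
```

```bash
python3 look.py 18
```

```text
t 20.35 ang fix 167.07 r 0.1105 z 0.1083 yawx 163.59 th 162.92 F on tool: rad 0.4 tan -0.1 z 0.2 gap 0.497 Tq [-0.   -0.02  0.  ]
```

View pics/cmp18.png

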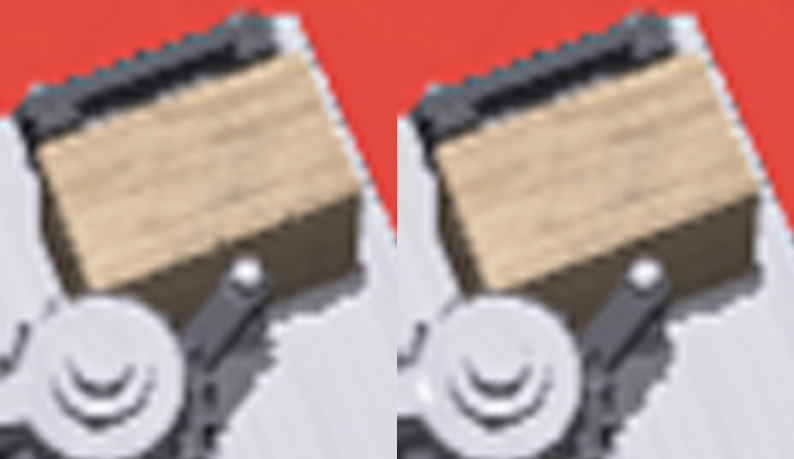

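```bash
python3 - <<'E'
import cv2,numpy as np
for n in (11,12,13,14,15,16,17,18):
    a=cv2.imread(f"pics/sc{n}.png",0)[275:312,270:322].astype(float); w=np.clip(a-165,0,None)
    # keep component near max
    m=(w>0).astype(np.uint8); k,l,st,c=cv2.connectedComponentsWithStats(m)
    cand=[i for i in range(1,k) if 100<st[i,4]<700]; print(n,[(st[i,4],(c[i]+[270,275]).round(1).tolist()) for i in cand])
E
```

```text
11 [(np.int32(206), [289.3, 290.1])]
12 [(np.int32(211), [298.9, 295.9])]
13 [(np.int32(209), [292.7, 292.0])]
14 [(np.int32(190), [289.6, 289.3])]
15 [(np.int32(197), [289.5, 289.8])]
16 [(np.int32(203), [289.3, 290.0])]
17 [(np.int32(205), [290.0, 290.0])]
18 [(np.int32(205), [290.6, 290.1])]
```

arm_command:
  targets:
    - [[0,0,-0.02,0,0,0,0.5],[0,0,-0.06,0,0,0,0.5],[0,0,-0.11,0,0,0,0.5],[0,0.03,-0.15,0,0,0,0.5],[0,0.03,-0.15,0,0,0,0.5],[0,0.03,-0.15,0,0,0,0.5],[0,0.03,-0.15,0,0,0,0.5],[0,0.03,-0.15,0,0,0,0.5]]

```text
t: 21.4
tool_pos: [0.4554, 0.1333, 0.2574]
tool_rot: [[-0.959, 0.283, -0.001], [0.283, 0.959, -0.001], [0.001, -0.001, -1.0]]
wrist_force: [-0.4, 0.7, -0.1]
finger_gap: 0.5
```

```bash
python3 look.py 19; python3 - <<'E'
import cv2,numpy as np
from bench import imaging
for n in (18,19):
    a=cv2.imread(f"pics/sc{n}.png",0)[275:312,270:322].astype(float); w=np.clip(a-165,0,None)
    m=(w>0).astype(np.uint8); k,l,st,c=cv2.connectedComponentsWithStats(m)
    print(n,[(st[i,4],(c[i]+[270,275]).round(1).tolist()) for i in range(1,k) if 100<st[i,4]<700])
cv2.imwrite("pics/w20.png",imaging.capture("wrist")[:,:,::-1])
cv2.imwrite("pics/s20.png",imaging.capture("scene")[:,:,::-1])
E
```

```text
t 21.4 ang fix 152.21 r 0.1148 z 0.2574 yawx 163.56 th 148.06 F on tool: rad 0.7 tan -0.4 z -0.1 gap 0.5 Tq [ 0.04 -0.03  0.01]
18 [(np.int32(205), [290.6, 290.1])]
19 [(np.int32(203), [290.6, 290.1])]
```

View pics/w20.png

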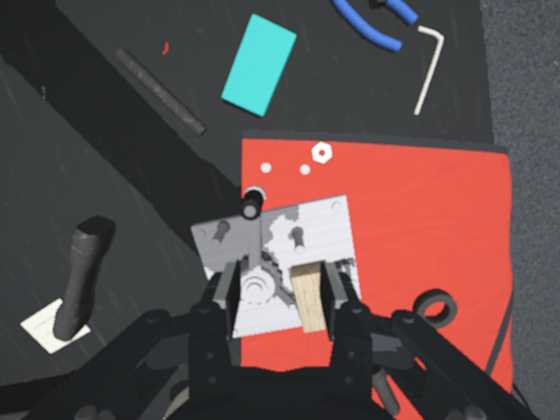

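View pics/s20.png

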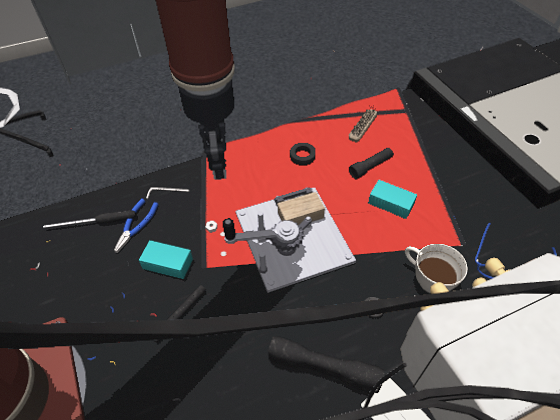

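View pics/cmp19.png

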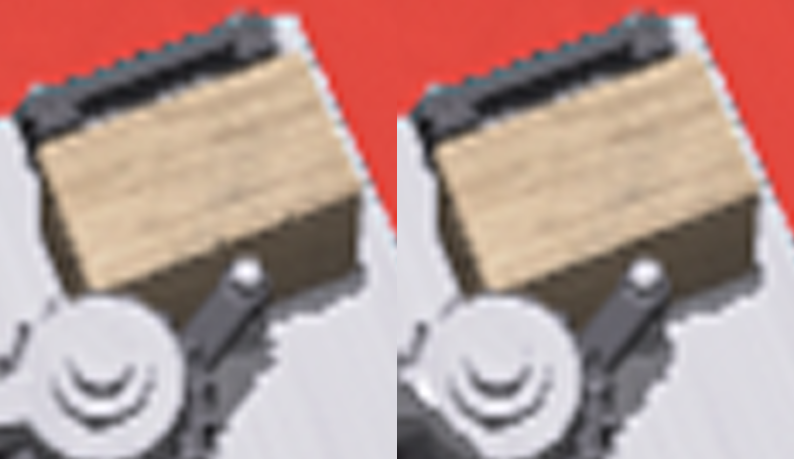

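```bash
python3 - <<'E'
from h import *
plan(([.62,.128,.19],85.8))
E
```

```text
[-0.1593, 0.0411, 0.0679] [-0.0004, -0.0005, -0.2133] rows 2.8
```

arm_command:
  targets:
    - [[-0.06,0.015,0,0,0,-0.1,0.5],[-0.12,0.03,0,0,0,-0.2,0.5],[-0.159,0.041,0.03,0,0,-0.213,0.5],[-0.159,0.041,0.067,0,0,-0.213,0.5],[-0.159,0.041,0.067,0,0,-0.213,0.5],[-0.159,0.041,0.067,0,0,-0.213,0.5]]

```text
t: 22.3
tool_pos: [0.6201, 0.1285, 0.1928]
tool_rot: [[-0.997, 0.073, 0.001], [0.073, 0.997, 0.0], [-0.001, 0.001, -1.0]]
wrist_force: [1.1, -0.6, 0.8]
finger_gap: 0.503
```

```bash
python3 - <<'E'
from h import *
import json
s=status.state(); im=imaging.capture("wrist")[:,:,::-1]; cv2.imwrite("pics/w21.png",im); print(s["t"],s["tool_pos"],s["wrist_force"])
json.dump({k:np.array(v).tolist() for k,v in s.items()},open("s21.json","w"))
cv2.imwrite("pics/w21c.png",cv2.resize(im[120:260,180:380],None,fx=4,fy=4,interpolation=cv2.INTER_CUBIC))
E
```

```text
22.3 [0.62012098 0.12847867 0.19282624] [ 1.14383814 -0.60007179  0.75804315]
```

View pics/w21c.png

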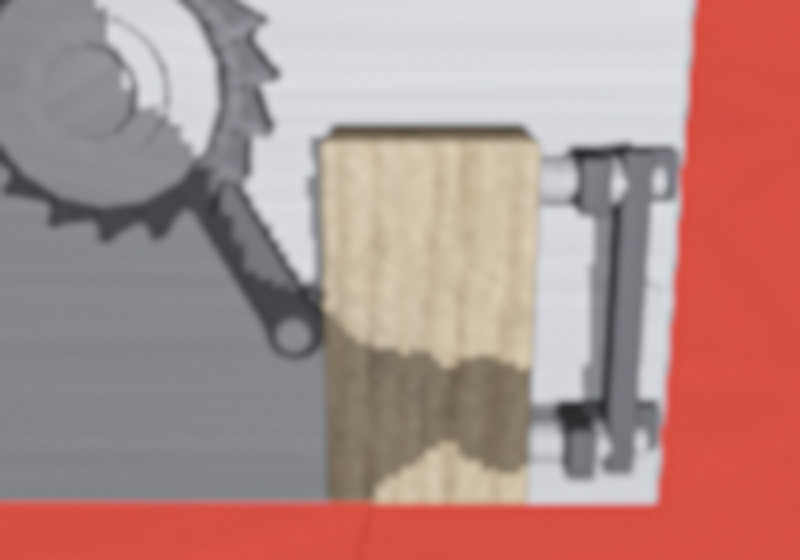

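```bash
python3 - <<'E'
from h import *
import json
s=json.load(open("s21.json")); R=Ro.from_euler('z',-4.15,True).as_matrix()[:2,:2]; t=[.5532,.0740]
print([((onz("wrist",(180+x/4-.4,120+y/4-.4),.047,s)[:2]-t)@R).round(4).tolist() for x,y in [(322,140),(540,140),(528,503),(330,503)]])
print(bot.close_job())
E
```

```text
[[0.0141, 0.042], [0.014, 0.0908], [0.103, 0.0912], [0.1029, 0.0421]]
the job is handed in; nothing more can be done
None
```

The block is on the plate, pushed against both stop pins by the clamp finger. I handed the job in at about 22 s with the hand open, about 0.1 m above the work and touching nothing.

**Tightening:** I tightened with two lever strokes to about 15 N at the knob. I then drew the lever back as a check, and the finger backed off about 4 mm. I don't know why. I tightened again with a third stroke to about 17 N, roughly 21 N on the block by the figures given. This time I unloaded slowly and left the lever mid-swing.

**Last checks:**
- **Seating:** in the wrist picture both pins touch the block's far side and the roller touches its near side. The far corners measure y = 90.8 and 91.2 mm, so the block is square to the fence.
- **Centring:** the block's middle measures about 58.5 mm along the fence against a nominal 60, roughly 1.5 mm off, with the cameras good to about 2 mm.
- **Holding:** on release the finger sprang back about 0.4 mm, then showed no movement over the next second. I did not measure the force still on the block. The finger's position suggests 10 to 14 N.
- **Bystanders:** the hex key and nut still lay where they started in the last pictures. I did not check the black foot there, but the hand never went near it.

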